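Roll the utensil rail into the vee jig and clamp it

ROBOT

A 6-joint arm with a two-finger parallel gripper is mounted at the origin on the work surface. World frame = base frame: x ahead of the robot, y to its left, z up, the work surface at z = 0. Lengths are in m, angles in rad, forces in N, time in s.
With the tool pointing down it reaches from about 0.3 to 0.775 m from the base axis. Payload 14.6 kg.
Tool frame: the origin (TCP) lies where the fingers leave the gripper's body, on its centre line; the fingertips stand 97 mm ahead of it and the grasp point (between the pads) lies 78 mm ahead of it; z points along the fingers, y is the line along which they close (so a half turn about z gives the same grasp; the last joint's range is limited). The gripper opens to 94 mm and grips with 3 to 60 N. Pads are 16 mm wide; open, the fingers measure 119 mm over their backs; the gripper's body (75 mm by 177 mm) begins 78 mm behind the grasp point.
Start: joints at [1.269, 0.3, 1.521, -0, 1.321, -0.067], TCP at [0.128, 0.535, 0.303] pointing down, gripper open.
Joint ranges: [-3.03, 3.03], [-0.79, 2.21], [0.23, 2.52], [-1.04, 4.18], [0, 3.07], [-2.55, 2.55]. Speed limits (rad/s): [2.22, 2.22, 2.57, 3.14, 3.14, 3.14].

INTERFACE

Orientations are given as a unit quaternion [x, y, z, w].
In Python, from plant import ctrl gives the robot as it stands. The module is installed in compiled form; this text tells all that it offers.
- The arm moves only by the shell command python3 -m handwheel 'ROWS' [FORCE]. ROWS is JSON, a list of rows, each a list of 3 entries, a list of its own where there are three numbers: the shift along the world's x, y, z in m, then the turn, a rotation vector about the world's x, y, z in degrees, then the finger opening in m, from 0 to 0.094. A call has 1 to 10 rows; each row is the pose to reach, as a shift and turn from the pose commanded when the call began; what a row does not reach only later rows make up. A row lasts 1/12 s, in which the tool goes at most 41.7 mm and 7.16 degrees, less where a joint would pass 70% of its speed; a pose out of reach is approached as far as the arm can. A call with a gripper value outside its range is refused whole. The fingers move at their own pace and stop on an object; FORCE is the grip in N (left out, the last holds). Time passes only in rows, so rows that repeat a pose let the fingers close. It gives the time, the measured TCP pose, the force, the opening and the grip force at its end, in the units of the state.
- ctrl.get_obs(): the state, without advancing time (a new reading comes with each control period).
- ctrl.get_image(name): name is "scene" or "top"; returns a dict with "pixels" (480x640x3 uint8, red, green, blue), "vertical_fov" (degrees; the focal length in pixels is half the picture's height over the tangent of half this angle, whatever the lens; pixels are square), "cx", "cy" (the principal point, pixels), "eye" and "orientation" of the camera in the world. Camera axes: x right, y down, z forward; pixel columns grow to the right and rows downward; lengths in m; the calibration is good to about 2 mm. A picture is of the moment at which its call begins. There is no depth.
- ctrl.close_job(): hands the job in; it is judged then, once.
Trained networks look in a picture, given as the dict that the camera call returned (one of the last four; its "shot" number tells which), for a name from the list of things; names that differ only in an ending like _2 or _b are one class to them, and where a whole thing is asked for, a point or a joint stands for the part that bears it (a point fixed in the world has none). Each returns a list of dicts, best first, with "conf" (0 to 1); they miss things now and then, are a little off and sometimes report something else, mostly with a low value. They report only what shows in the picture. A call takes as long as a camera call.
- ctrl.boxes_of(picture, query): "xyz" ([x, y, z] in m, in world coordinates, good to about 4 mm: the middle of the surface that is visible of it).
- ctrl.spot_point(picture, query): "xyz" ([x, y, z] in m, in world coordinates, good to about 4 mm: a listed point, or the origin of a listed thing).
The state is a dict: "time": time; "q": joint angles; "joint_vel": joint speeds; "joint_efforts": joint torques, N m; "tool_pos": TCP position; "ee_rot": TCP orientation; "contact_force": force on the tool from outside, world axes, zero at the start; "moment": the same for the moment, N m; "grip_width": finger opening in m; "finger_force": force on a finger pad.
Only numpy, scipy, OpenCV 4.12 (cv2) and the standard library are available. Lean on these libraries where they do the work, as an engineer would, in place of code of your own. Each camera call takes 0.05 s, during which the arm holds its last target. There are 200 camera calls.

TASK

Get the loose steel utensil rail ready for its end fittings: roll it along the jig's loading shelf (do not lift it) over the hump so that it drops and settles in the vee, then gently slide it along the vee until its end butts against the end stop. Only then push the clamp's knob down until the sprung pad presses firmly but not hard on the rail, about 7 newtons, and let go; leave everything else on the counter where it is.

Things in the scene. Friction and masses are not known exactly. Their poses are not given: they have to be found in the camera images.
- jig: Fixed plywood jig, 250 mm deep (its x), 200 mm wide (y -100 to +100 mm). Origin on the counter straight under the vee's line; x points from the loading shelf towards the vee, y along the vee towards the end stop, z up. Along x (mm): rear lip -170 to -162, top 61.5 high; level loading shelf -162 to -80, 55.5 high; gentle rise to the hump's crest; fall to -18, 50 high; then the vee.
- crest (a point): Middle of the hump's crest line between shelf and vee: jig x -50 mm, 58 mm high; the crest runs along the jig's y. A rail whose axis is pushed past it rolls down into the vee by itself. Axes as the jig's.
- rail: Loose round steel rail, 32 mm diameter, 220 mm long over its flat 24 mm end faces (edges rounded), about 0.27 kg. Origin at its middle on its axis; its own x lies along the axis and points to the end that faces the end stop (roughly the jig's +y); its y and z turn as it rolls. It starts lying on the loading shelf, a little askew.
- rail_end_stop (a point): Centre of the rail's end face that must meet the end stop.
- rail_end_free (a point): Centre of the rail's other end face, the one to push on when sliding it; it overhangs the vee.
- end_stop: Fixed steel block across the vee's +y end, 60 mm in jig x, 16 mm in y, 86 mm high, on the jig's 18 mm thick base plate. Origin under its centre. Sliding the rail along the vee takes about 1 to 4 N, more means it has met the stop. It must not be rammed: 20 N at most.
- stop_face (a point): Point on the end stop's face where the middle of the rail's end meets it: jig x 0, y +110 mm, 54.6 mm high. Axes as the jig's; the rail comes from its -y side.
- vee_line (a point): Middle of the line where the seated rail's axis lies: jig x 0, y 0, 54.6 mm high. Axes as the jig's. The vee's two 45 degree faces meet 32 mm above the counter; the near one rises to 50 mm at jig x -18 mm, the far one to 68 mm at x +36 mm. Beyond jig y -100 mm nothing of the jig lies under or beside an overhanging rail.
- clamp_arm_top (a point): Top of the fixed clamp arm above the vee's line: jig x 0, y 0, 126 mm high. Steel arm 30 mm wide (jig y), 14 mm thick, from jig x -15 to +75 mm, on a post at x 57 to 75 mm behind the vee; it carries the plunger.
- plunger: Upright clamp plunger over the vee's line (jig x 0, y 0), with its round black knob (32 mm across, 14 mm high) on top. Origin at the centre of the knob's flat top: 168 to 170 mm high at the start. Pushed down (30 mm at most) it moves against a steady friction of 10 N and stays where left, holding a pad force up to about 10 N. Carries the rubber pad at its foot.
- pad_screw (a point): Point on the plunger's foot, 68 mm under the knob's top. Below it hangs the rubber pad (22 x 24 x 8 mm) on an adjusting screw, set differently each time: the pad's underside is 8 to 14 mm below this point. It meets a seated rail's top (70.6 mm high) after 15 to 24 mm of travel; then a spring adds 6 N per mm to the 10 N on the knob. Over 12 N on the rail is too hard.
- flange_a: Bystander: loose steel wall flange, 52 mm disc with a 36 mm high spigot, beside the jig's end stop. Origin under its centre.
- flange_b: Bystander: a second, equal wall flange beside the jig. Origin under its centre.
- screwdriver: Bystander: screwdriver lying on the counter beyond the clamp post. Origin under its middle.
- mug: Bystander: terracotta mug, 76 mm across, 85 mm high. Origin under its centre.
- mill: Bystander: steel pepper mill with black top, 56 mm across, 180 mm high. Origin under its centre.
- jar: Bystander: amber glass jar with a steel cap, 68 mm across, 90 mm high. Origin under its centre.
- spoon: Bystander: wooden spoon lying on the counter. Origin under its middle.

How it is judged:
By the outcome, as a careful person would: the job done as asked, in the order asked, and still so for the second after the job is handed in, with the robot touching nothing.
It also fails if it takes over 61 s, if anything falls off the work surface, if the arm or the gripper's body presses on something with over 40 N, if the wrist force passes 120 N, or if a joint passes its speed limit or range.

## Working session

There is one attempt and no reset: what is moved stays moved. The work goes in short steps, Python scripts to look and compute and a shell command to move; the robot and the scene stay as the last step left them, time stands still between calls to the robot, and variables do not carry over. Pictures are saved under pics/ and viewed, at most 10 in all, crops included, and the job is handed in when it is done.

```bash
mkdir -p pics; cat > h.py <<'E'
import numpy as np, cv2
from plant import ctrl
from scipy.spatial.transform import Rotation as R
def shot(cam,fn=None):
    p=ctrl.get_image(cam)
    if fn: cv2.imwrite('pics/'+fn,p['pixels'][:,:,::-1])
    return p
def proj(p,X):
    f=240/np.tan(np.radians(p['vertical_fov'])/2)
    c=R.from_quat(p['orientation']).inv().apply(np.atleast_2d(X)-p['eye'])
    return np.c_[p['cx']+f*c[:,0]/c[:,2],p['cy']+f*c[:,1]/c[:,2]]
def unproj(p,uv,z):
    f=240/np.tan(np.radians(p['vertical_fov'])/2)
    d=R.from_quat(p['orientation']).apply([(uv[0]-p['cx'])/f,(uv[1]-p['cy'])/f,1])
    return np.array(p['eye'])+d*(z-p['eye'][2])/d[2]
E
python3 - <<'E'
from h import *
np.set_printoptions(precision=4,suppress=True)
o=ctrl.get_obs(); print({k:np.round(v,3) for k,v in o.items()})
for cam in ['top','scene']:
    p=shot(cam,cam+'0.png'); print(cam,p['eye'],p['orientation'],p['vertical_fov'],p['cx'],p['cy'])
    for n in ['jig','crest','rail','rail_end_stop','rail_end_free','end_stop','stop_face','vee_line','clamp_arm_top','plunger','pad_screw','flange_a','screwdriver','mug','mill','jar','spoon']:
        r=ctrl.spot_point(p,n); print(n,[(np.round(d['xyz'],4).tolist(),round(d['conf'],2),proj(p,d['xyz'])[0].round().tolist()) for d in r[:2]])
E
```

```text
{'time': np.float64(0.0), 'q': array([ 1.269,  0.3  ,  1.522,  0.   ,  1.321, -0.067]), 'joint_vel': array([ 0.001, -0.002, -0.001,  0.001,  0.003,  0.001]), 'joint_efforts': array([  0.001, -53.181, -35.273,   0.071,   0.024,  -0.   ]), 'tool_pos': array([0.128, 0.535, 0.302]), 'ee_rot': array([ 0.117,  0.993, -0.001, -0.   ]), 'contact_force': array([0.138, 0.853, 0.031]), 'moment': array([ 0.06 , -0.084,  0.06 ]), 'finger_force': np.float64(0.0), 'grip_width': np.float64(0.094)}
top [ 0.3957 -0.0059  1.2691] [-0.6977  0.7128 -0.0497  0.0512] 48.36516888534972 320.15554727123737 239.2125966423747
jig [([0.6043, -0.0605, 0.0008], 0.7, [343.0, 228.0]), ([0.4916, -0.1938, 0.0733], 0.69, [405.0, 271.0])]
crest [([0.5546, -0.0565, 0.0576], 0.65, [343.0, 245.0])]
rail [([0.5023, -0.0853, 0.0756], 0.97, [357.0, 267.0])]
rail_end_stop [([0.5153, 0.0222, 0.0714], 0.73, [308.0, 263.0])]
rail_end_free [([0.4912, -0.1968, 0.0745], 0.83, [406.0, 271.0])]
end_stop [([0.617, 0.0602, -0.0001], 0.75, [293.0, 224.0])]
stop_face [([0.6101, 0.0486, 0.0579], 0.64, [296.0, 222.0])]
vee_line [([0.6068, -
[... 1666 characters left out ...]
0.0583, 0.168], 0.55, [315.0, 244.0]), ([0.4767, 0.3988, -0.0013], 0.33, [409.0, 222.0])]
pad_screw [([0.6082, -0.0537, 0.1014], 0.7, [317.0, 265.0]), ([0.5147, 0.0194, 0.0737], 0.32, [321.0, 246.0])]
flange_a [([0.645, 0.1253, 0.0025], 0.67, [376.0, 277.0]), ([0.5346, 0.1309, -0.0049], 0.49, [355.0, 258.0])]
screwdriver [([0.729, -0.0627, -0.0005], 0.68, [339.0, 322.0])]
mug [([0.4754, 0.4013, 0.0001], 0.69, [409.0, 221.0])]
mill [([0.7075, 0.3497, 0.0013], 0.6, [448.0, 263.0]), ([0.5608, -0.0534, 0.0557], 0.4, [308.0, 268.0])]
jar [([0.6974, -0.3613, -0.0021], 0.82, [227.0, 364.0])]
spoon [([0.3845, -0.4474, 0.0004], 0.82, [148.0, 299.0]), ([0.5365, 0.1339, -0.0016], 0.28, [356.0, 257.0])]
```

View pics/top0.png

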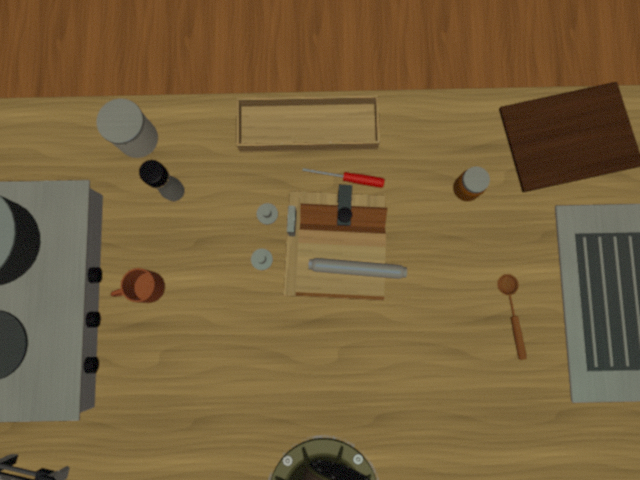

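View pics/scene0.png

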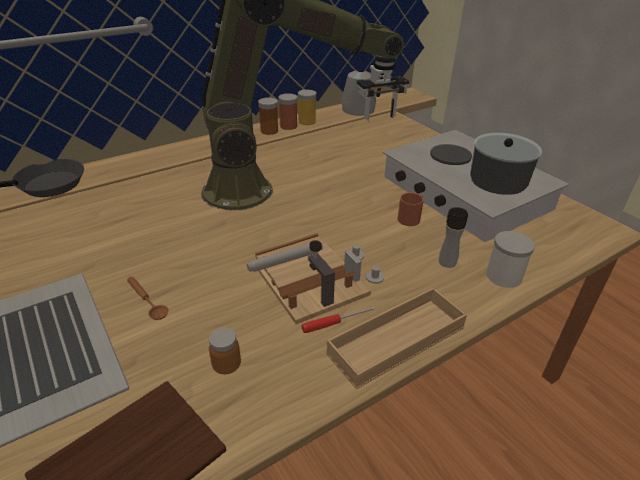

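Top view: the rail at (310..405, 265..272) lies on the shelf and overhangs on the right (jig −y). The end stop is at (292,220), the knob at (344,215) and the lip along row ~295. The networks' points agree with this. The arm stands clear on the left. Next I fit the jig pose and measure the rail against it.

```bash
cat > fit.py <<'E'
from h import *
np.set_printoptions(precision=4,suppress=True)
J={'crest':(-.05,0,.058),'end_stop':(0,.118,.018),'stop_face':(0,.110,.0546),'vee_line':(0,0,.0546),'clamp_arm_top':(0,0,.126),'plunger':(0,0,.169),'jig':(0,0,0)}
acc={}
for cam in ['top','scene','top','scene']:
    p=shot(cam)
    for n in list(J)+['rail','rail_end_stop','rail_end_free','pad_screw']:
        r=ctrl.spot_point(p,n)
        if r and r[0]['conf']>.45: acc.setdefault(n,[]).append(r[0]['xyz'])
A={n:np.median(v,0) for n,v in acc.items()}
for n in A: print(n,A[n],len(acc[n]))
ns=[n for n in J if n in A and np.hypot(*(A[n]-[.607,0,0])[:2])<.2]
from scipy.optimize import least_squares
def T(s,X):
    c,d=np.cos(s[2]),np.sin(s[2]);X=np.atleast_2d(X);return np.c_[s[0]+c*X[:,0]-d*X[:,1],s[1]+d*X[:,0]+c*X[:,1]]
P=np.array([J[n] for n in ns]);Q=np.array([A[n][:2] for n in ns])
s=least_squares(lambda s:(T(s,P)-Q).ravel(),[.607,-.058,0],loss='soft_l1',f_scale=.003).x
print('jig',s[:2],np.degrees(s[2]));print(dict(zip(ns,((T(s,P)-Q)*1e3).round(1).tolist())))
c,d=np.cos(s[2]),np.sin(s[2])
for n in ['rail','rail_end_stop','rail_end_free']:
    v=A[n][:2]-s[:2];print(n,'in jig mm',np.array([c*v[0]+d*v[1],-d*v[0]+c*v[1]])*1e3)
E
python3 fit.py
```

```text
crest [ 0.5588 -0.0556  0.0553] 4
end_stop [ 0.6159  0.06   -0.0029] 4
stop_face [0.614  0.0531 0.0542] 4
vee_line [ 0.6069 -0.0573  0.0551] 3
clamp_arm_top [ 0.607  -0.0616  0.126 ] 4
plunger [ 0.606  -0.0583  0.1115] 4
jig [ 0.605  -0.0602  0.0009] 4
rail [ 0.5049 -0.0865  0.074 ] 4
rail_end_stop [0.5157 0.0211 0.0713] 4
rail_end_free [ 0.493  -0.196   0.0722] 4
pad_screw [ 0.6079 -0.0564  0.0998] 2
jig [ 0.6068 -0.0586] -4.026131097720234
{'crest': [-1.9, 0.5], 'end_stop': [-0.8, -1.0], 'stop_face': [0.5, -2.0], 'vee_line': [-0.1, -1.3], 'clamp_arm_top': [-0.2, 2.9], 'plunger': [0.8, -0.3], 'jig': [1.8, 1.6]}
rail in jig mm [-99.6649 -34.9688]
rail_end_stop in jig mm [-96.4463  73.1239]
rail_end_free in jig mm [-103.801  -144.9807]
```

```bash
python3 -m handwheel '[[[0.02,-0.036,0],[0,0,1],0.094],[[0.04,-0.072,0],[0,0,2],0.094],[[0.06,-0.108,0],[0,0,3],0.094],[[0.08,-0.144,0],[0,0,4],0.094],[[0.1,-0.18,0],[0,0,5],0.094],[[0.12,-0.216,0],[0,0,6],0.094],[[0.14,-0.252,0],[0,0,7],0.094],[[0.16,-0.288,0],[0,0,8],0.094],[[0.18,-0.324,0],[0,0,8],0.094],[[0.2,-0.36,0],[0,0,8],0.094]]'
```

```text
time: 5.03
tool_pos: [0.3283, 0.173, 0.303]
ee_rot: [0.047, 0.999, 0.0, 0.0]
contact_force: [1.3, 1.3, -0.2]
grip_width: 0.0939
finger_force: 0.0
```

```bash
python3 -m handwheel '[[[0.018,-0.034,0],[0,0,0],0.094],[[0.036,-0.068,0],[0,0,0],0.094],[[0.054,-0.102,-0.01],[0,0,0],0.094],[[0.072,-0.135,-0.02],[0,0,0],0.094],[[0.09,-0.168,-0.03],[0,0,0],0.094],[[0.108,-0.2,-0.04],[0,0,0],0.094],[[0.124,-0.232,-0.05],[0,0,0],0.094],[[0.138,-0.257,-0.06],[0,0,0],0.094],[[0.138,-0.257,-0.08],[0,0,0],0.094],[[0.138,-0.257,-0.08],[0,0,0],0.094]]'; python3 - <<'E'
from h import *
shot('top','top1.png');print(ctrl.get_obs()['q'].round(2),ctrl.get_obs()['tool_pos'])
p=shot('scene');c=p['pixels'][180:340,200:420,::-1];cv2.imwrite('pics/sc1.png',cv2.resize(c,None,fx=3.5,fy=3.5))
E
```

```text
time: 5.87
tool_pos: [0.4652, -0.083, 0.2196]
ee_rot: [0.049, 0.999, 0.001, -0.002]
contact_force: [-0.9, 0.1, -0.8]
grip_width: 0.0941
finger_force: 0.0
[-0.25  0.22  1.83  0.    1.1  -1.73] [ 0.46535204 -0.08226566  0.22137112]
```

View pics/sc1.png

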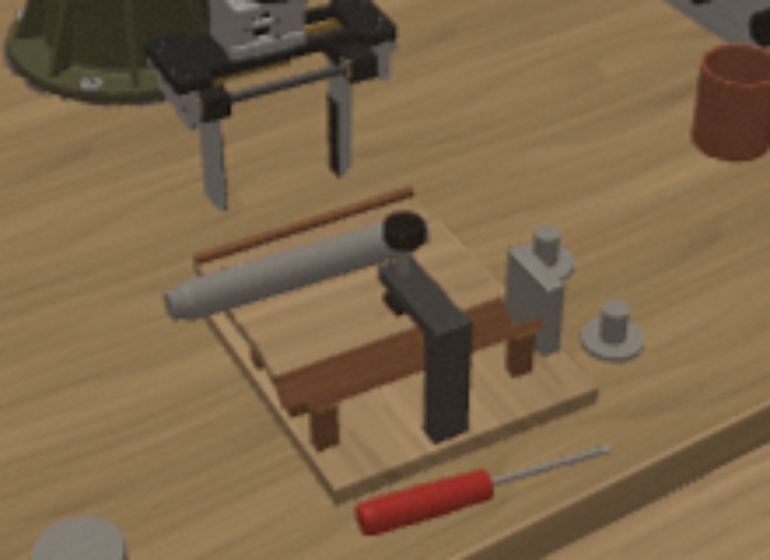

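The scene crop shows both fingers above the shelf, between the rear lip and the rail. The rail lies free and the jig is undisturbed. I descend behind it.

```bash
python3 -m handwheel '[[[0,0,-0.02],[0,0,0],0.094],[[0,0,-0.035],[0,0,0],0.094],[[0,0,-0.045],[0,0,0],0.094],[[0,0,-0.053],[0,0,0],0.094],[[0,0,-0.058],[0,0,0],0.094],[[0,0,-0.058],[0,0,0],0.094]]'
```

```text
time: 6.47
tool_pos: [0.4659, -0.0818, 0.1644]
ee_rot: [0.047, 0.999, 0.0, -0.0]
contact_force: [-0.9, 0.2, 0.5]
grip_width: 0.0941
finger_force: 0.0
```

```bash
python3 -m handwheel '[[[0.003,0,0],[0,0,0],0.094],[[0.006,0,0],[0,0,0.3],0.094],[[0.009,-0.001,0],[0,0,0.6],0.094],[[0.012,-0.001,0],[0,0,0.9],0.094],[[0.015,-0.001,0],[0,0,1.2],0.094],[[0.018,-0.001,0],[0,0,1.4],0.094],[[0.021,-0.001,0],[0,0,1.4],0.094],[[0.024,-0.002,0],[0,0,1.4],0.094],[[0.027,-0.002,0],[0,0,1.4],0.094],[[0.03,-0.002,0],[0,0,1.4],0.094]]'
python3 - <<'E'
from h import *
p=shot('scene');c=p['pixels'][180:340,200:420,::-1];cv2.imwrite('pics/sc2.png',cv2.resize(c,None,fx=3.5,fy=3.5))
for n in ['rail_end_stop','rail_end_free']:print(n,[(np.round(d['xyz'],3),d['conf']) for d in ctrl.spot_point(p,n)[:1]])
E
```

```text
time: 7.3
tool_pos: [0.4962, -0.0842, 0.1646]
ee_rot: [0.035, 0.999, -0.0, -0.0]
contact_force: [-0.3, 0.8, 1.1]
grip_width: 0.0943
finger_force: 0.4
rail_end_stop [(array([0.535, 0.018, 0.073]), 0.95)]
rail_end_free [(array([ 0.513, -0.198,  0.069]), 0.78)]
```

View pics/sc2.png

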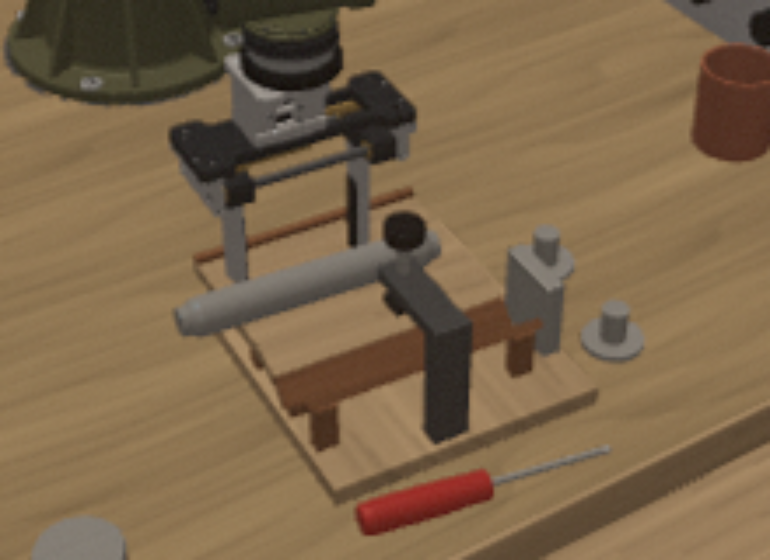

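The rail rolls ahead of both fingers and the clearances look good. I keep pushing up to the crest.

```bash
python3 -m handwheel '[[[0.004,0,0],[0,0,0],0.094],[[0.008,-0.001,0.001],[0,0,0],0.094],[[0.011,-0.001,0.001],[0,0,0],0.094],[[0.014,-0.001,0.002],[0,0,0],0.094],[[0.017,-0.001,0.002],[0,0,0],0.094],[[0.02,-0.001,0.002],[0,0,0],0.094],[[0.023,-0.002,0.002],[0,0,0],0.094],[[0.026,-0.002,0.002],[0,0,0],0.094],[[0.029,-0.002,0.002],[0,0,0],0.094],[[0.032,-0.002,0.002],[0,0,0],0.094]]'
python3 - <<'E'
from h import *
p=shot('scene')
for n in ['rail_end_stop','rail_end_free','rail']:print(n,[(np.round(d['xyz'],3),d['conf']) for d in ctrl.spot_point(p,n)[:1]])
E
```

```text
time: 8.28
tool_pos: [0.5282, -0.0861, 0.1666]
ee_rot: [0.035, 0.999, -0.0, -0.0]
contact_force: [-2.9, 0.1, 1.6]
grip_width: 0.0938
finger_force: 1.4
rail_end_stop [(array([0.561, 0.016, 0.077]), 0.77)]
rail_end_free [(array([ 0.547, -0.198,  0.074]), 0.68)]
rail [(array([ 0.554, -0.094,  0.073]), 0.64)]
```

```bash
python3 -m handwheel '[[[0.002,0,0],[0,0,0],0.094],[[0.004,0,0],[0,0,0],0.094],[[0.006,0,0],[0,0,0],0.094],[[0.007,0,0],[0,0,0],0.094],[[0.007,0,0],[0,0,0],0.094],[[0.007,0,0],[0,0,0],0.094],[[0.007,0,0],[0,0,0],0.094]]'
python3 - <<'E'
from h import *
p=shot('scene');c=p['pixels'][180:340,200:420,::-1];cv2.imwrite('pics/sc3.png',cv2.resize(c,None,fx=3.5,fy=3.5))
for n in ['rail_end_stop','rail_end_free']:print(n,[(np.round(d['xyz'],3),d['conf']) for d in ctrl.spot_point(p,n)[:1]])
E
```

```text
time: 9.07
tool_pos: [0.5349, -0.0861, 0.1666]
ee_rot: [0.035, 0.999, 0.0, -0.0]
contact_force: [0.0, 0.3, 0.3]
grip_width: 0.0944
finger_force: 0.0
rail_end_stop [(array([0.612, 0.016, 0.056]), 0.59)]
rail_end_free [(array([ 0.597, -0.203,  0.05 ]), 0.81)]
```

View pics/sc3.png

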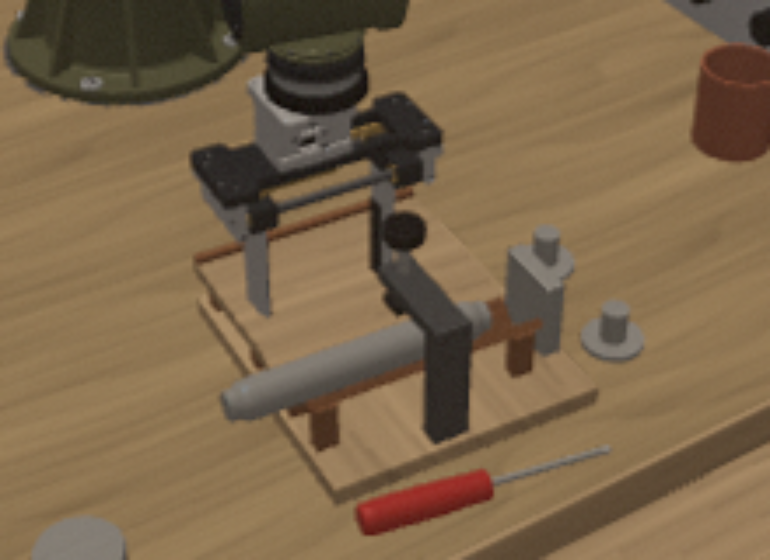

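The rail is seated in the vee: both ends read z≈0.05–0.056, and the free end shows at crop (235,400). The stop gap is about 36 mm. I go up and turn −90° so I can push on the free end.

```bash
python3 -m handwheel '[[[-0.005,0,0.03],[0,0,0],0.094],[[-0.005,0,0.065],[0,0,0],0.094],[[-0.005,0,0.1],[0,0,0],0.094],[[0,0,0.125],[0,0,-7],0.05],[[0.01,-0.023,0.125],[0,0,-14],0],[[0.02,-0.046,0.125],[0,0,-21],0],[[0.03,-0.069,0.125],[0,0,-28],0],[[0.04,-0.092,0.125],[0,0,-35],0],[[0.05,-0.116,0.125],[0,0,-42],0],[[0.06,-0.14,0.125],[0,0,-49],0]]'
python3 -m handwheel '[[[0,0,0],[0,0,-7],0],[[0,0,0],[0,0,-14],0],[[0,0,0],[0,0,-21],0],[[0,0,0],[0,0,-28],0],[[0,0,0],[0,0,-35],0],[[0,0,0],[0,0,-41],0],[[0,0,0],[0,0,-41],0],[[0,0,0],[0,0,-41],0]]'
python3 - <<'E'
from h import *
for cam in ['top','scene']:
  p=shot(cam)
  for n in ['rail_end_stop','rail_end_free']:print(n,[(np.round(d['xyz'],3),d['conf']) for d in ctrl.spot_point(p,n)[:1]])
E
```

```text
time: 10.05
tool_pos: [0.5952, -0.2273, 0.2916]
ee_rot: [0.449, 0.893, -0.0, -0.0]
contact_force: [0.7, 0.1, -0.2]
grip_width: 0.0509
finger_force: 0.0
time: 10.72
tool_pos: [0.5949, -0.2261, 0.2916]
ee_rot: [0.731, 0.683, -0.0, -0.0]
contact_force: [0.8, -0.8, -0.2]
grip_width: 0.0006
finger_force: 0.0
rail_end_stop [(array([0.613, 0.012, 0.054]), 0.73)]
rail_end_free [(array([ 0.6  , -0.202,  0.056]), 0.56)]
rail_end_stop [(array([0.614, 0.015, 0.056]), 0.86)]
rail_end_free [(array([ 0.594, -0.204,  0.052]), 0.93)]
```

```bash
python3 -m handwheel '[[[0,0,-0.035],[0,0,0],0],[[0,0,-0.07],[0,0,0],0],[[0,0,-0.1],[0,0,0],0],[[0,0,-0.125],[0,0,0],0],[[0,0,-0.14],[0,0,0],0],[[0,0,-0.148],[0,0,0],0],[[0,0.004,-0.15],[0,0,0],0],[[0,0.007,-0.15],[0,0,0],0],[[0,0.009,-0.15],[0,0,0],0],[[0,0.009,-0.15],[0,0,0],0]]'
python3 -m handwheel '[[[0,0.002,0],[0,0,0],0],[[0,0.004,0],[0,0,0],0],[[0,0.006,0],[0,0,0],0],[[0.001,0.008,0],[0,0,0],0],[[0.001,0.01,0],[0,0,0],0],[[0.001,0.012,0],[0,0,0],0],[[0.001,0.014,0],[0,0,0],0],[[0.001,0.016,0],[0,0,0],0]]'
```

```text
time: 11.85
tool_pos: [0.5954, -0.2167, 0.1431]
ee_rot: [0.731, 0.682, 0.0, 0.001]
contact_force: [0.0, 0.7, 0.5]
grip_width: 0.0004
finger_force: 0.0
time: 12.52
tool_pos: [0.5962, -0.2015, 0.1422]
ee_rot: [0.732, 0.682, 0.0, 0.001]
contact_force: [1.1, -4.2, 2.6]
grip_width: 0.0003
finger_force: 2.5
```

```bash
python3 -m handwheel '[[[0,0.002,0],[0,0,0],0],[[0,0.004,0],[0,0,0],0],[[0,0.006,0],[0,0,0],0],[[0.001,0.008,0],[0,0,0],0],[[0.001,0.01,0],[0,0,0],0],[[0.001,0.012,0],[0,0,0],0],[[0.001,0.014,0],[0,0,0],0],[[0.001,0.016,0],[0,0,0],0]]'
python3 -m handwheel '[[[0,0.001,0],[0,0,0],0],[[0,0.002,0],[0,0,0],0],[[0,0.003,0],[0,0,0],0]]'
```

```text
time: 13.18
tool_pos: [0.5971, -0.1848, 0.1416]
ee_rot: [0.732, 0.682, 0.0, 0.0]
contact_force: [1.8, -4.3, 2.4]
grip_width: 0.0005
finger_force: 1.8
time: 13.43
tool_pos: [0.597, -0.182, 0.1416]
ee_rot: [0.732, 0.682, 0.0, 0.0]
contact_force: [1.7, -4.1, 2.3]
grip_width: 0.0005
finger_force: 1.7
```

```bash
python3 -m handwheel '[[[0,0.0005,0],[0,0,0],0],[[0,0.001,0],[0,0,0],0],[[0,0.0015,0],[0,0,0],0]]'|grep -E 'pos|cont'
python3 -m handwheel '[[[0,0.0005,0],[0,0,0],0],[[0,0.001,0],[0,0,0],0]]'|grep -E 'pos|cont'
python3 - <<'E'
from h import *
p=shot('scene')
for n in ['rail_end_stop','rail_end_free']:print(n,[(np.round(d['xyz'],3),d['conf']) for d in ctrl.spot_point(p,n)[:1]])
E
```

```text
tool_pos: [0.597, -0.1806, 0.1417]
contact_force: [2.0, -3.3, 1.8]
tool_pos: [0.597, -0.1796, 0.1417]
contact_force: [1.5, -2.4, 1.3]
rail_end_stop []
rail_end_free [(array([ 0.6  , -0.167,  0.053]), 0.65)]
```

```bash
python3 -m handwheel '[[[0,0.0005,0],[0,0,0],0],[[0,0.001,0],[0,0,0],0]]'|grep -E 'pos|cont'
python3 -m handwheel '[[[0,0.0005,0],[0,0,0],0],[[0,0.001,0],[0,0,0],0]]'|grep -E 'pos|cont'
```

```text
tool_pos: [0.5968, -0.1785, 0.1415]
contact_force: [1.7, -1.6, -0.2]
tool_pos: [0.5969, -0.1775, 0.1415]
contact_force: [1.0, -2.5, -0.0]
```

```bash
python3 -m handwheel '[[[0,0.0005,0],[0,0,0],0],[[0,0.001,0],[0,0,0],0]]'|grep -E 'pos|cont'
```

```text
tool_pos: [0.5969, -0.1765, 0.1415]
contact_force: [1.1, -2.2, -0.7]
```

```bash
python3 -m handwheel '[[[0,0.0005,0],[0,0,0],0],[[0,0.001,0],[0,0,0],0]]'|grep -E 'pos|cont'
```

```text
tool_pos: [0.5969, -0.1761, 0.1416]
contact_force: [-0.0, -9.9, -0.4]
```

The force jumped to 9.9 N within 0.4 mm of the predicted position, so the rail has met the stop. I back off, rise and check.

```bash
python3 -m handwheel '[[[0,-0.01,0],[0,0,0],0],[[0,-0.03,0],[0,0,0],0],[[0,-0.04,0.03],[0,0,0],0],[[0,-0.04,0.065],[0,0,0],0],[[0,-0.04,0.1],[0,0,0],0],[[0,-0.04,0.13],[0,0,0],0],[[0,-0.04,0.15],[0,0,0],0],[[0,-0.04,0.15],[0,0,0],0]]'
python3 - <<'E'
from h import *
p=shot('scene');c=p['pixels'][180:340,200:420,::-1];cv2.imwrite('pics/sc4.png',cv2.resize(c,None,fx=3.5,fy=3.5))
q=shot('top');c=q['pixels'][180:310,230:410,::-1];cv2.imwrite('pics/top4.png',cv2.resize(c,None,fx=4,fy=4))
for p in (p,q):
  for n in ['rail_end_stop','rail_end_free','plunger','pad_screw']:print(n,[(np.round(d['xyz'],4),d['conf']) for d in ctrl.spot_point(p,n)[:1]])
  print(proj(p,[.6068,-.0586,.169]))
E
```

```text
time: 15.33
tool_pos: [0.5975, -0.2161, 0.2967]
ee_rot: [0.732, 0.682, 0.002, 0.003]
contact_force: [-0.3, 0.0, 0.8]
grip_width: 0.0004
finger_force: 0.0
rail_end_stop [(array([0.6139, 0.0521, 0.0559]), 0.94)]
rail_end_free [(array([ 0.6006, -0.1681,  0.0532]), 0.91)]
plunger [(array([ 0.606 , -0.0558,  0.1679]), 0.66)]
pad_screw [(array([ 0.6087, -0.0524,  0.101 ]), 0.53)]
[[315.47886351 244.38395703]]
rail_end_stop [(array([0.6155, 0.0485, 0.0561]), 0.93)]
rail_end_free [(array([ 0.6023, -0.1653,  0.0562]), 0.75)]
plunger [(array([ 0.6064, -0.0588,  0.1724]), 0.52)]
pad_screw []
[[345.08724866 213.62892113]]
```

View pics/sc4.png

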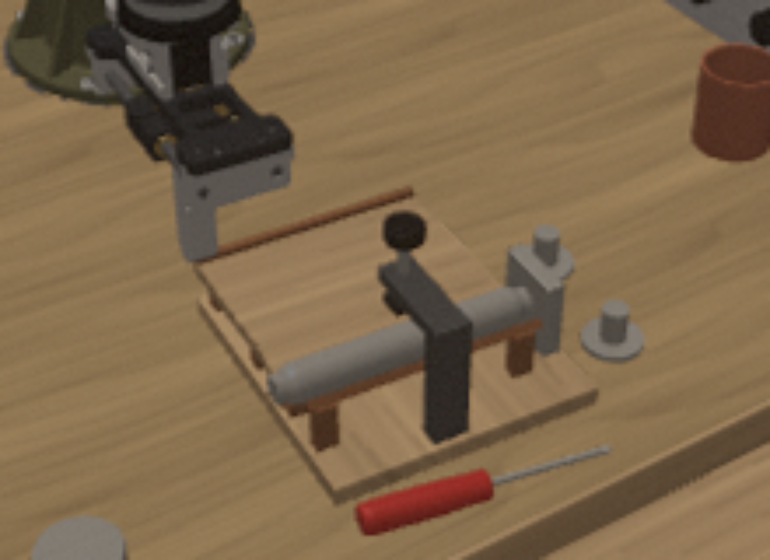

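View pics/top4.png

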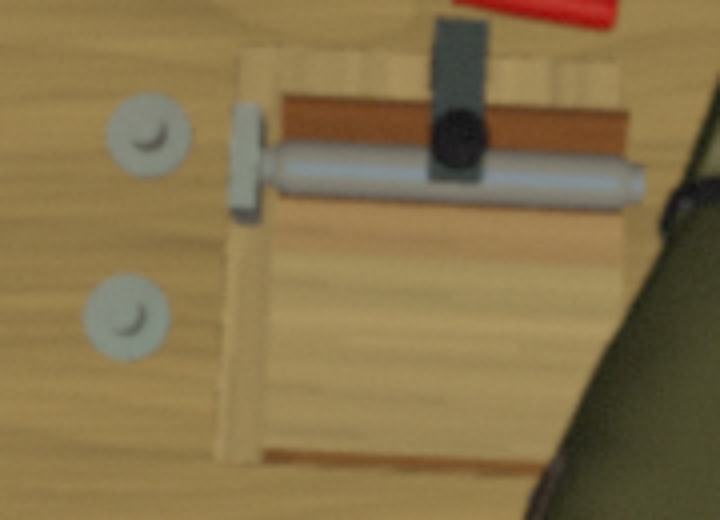

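Both pictures show the rail's end against the stop. The knob at top-crop (460,138) = pixel (345,214.5) matches the fitted jig pose. I move over the knob.

```bash
python3 -m handwheel '[[[0.002,0.035,0],[0,0,0],0],[[0.005,0.07,0],[0,0,0],0],[[0.008,0.105,0],[0,0,0],0],[[0.01,0.135,0],[0,0,0],0],[[0.01,0.158,0],[0,0,0],0],[[0.01,0.158,-0.01],[0,0,0],0],[[0.01,0.158,-0.018],[0,0,0],0],[[0.01,0.158,-0.02],[0,0,0],0],[[0.01,0.158,-0.02],[0,0,0],0]]'
```

```text
time: 16.58
tool_pos: [0.6067, -0.0586, 0.2704]
ee_rot: [0.732, 0.681, -0.001, -0.001]
contact_force: [0.5, 0.7, 0.0]
grip_width: 0.0
finger_force: 0.0
```

```bash
python3 -m handwheel '[[[0,0,-0.002],[0,0,0],0],[[0,0,-0.004],[0,0,0],0],[[0,0,-0.006],[0,0,0],0],[[0,0,-0.008],[0,0,0],0]]' 
python3 -m handwheel '[[[0,0,-0.001],[0,0,0],0],[[0,0,-0.002],[0,0,0],0],[[0,0,-0.003],[0,0,0],0],[[0,0,-0.004],[0,0,0],0]]'
```

```text
time: 16.92
tool_pos: [0.607, -0.0583, 0.2646]
ee_rot: [0.732, 0.681, 0.0, 0.001]
contact_force: [-4.1, -1.9, 9.0]
grip_width: 0.0
finger_force: 4.5
time: 17.25
tool_pos: [0.607, -0.0583, 0.2608]
ee_rot: [0.732, 0.681, 0.0, 0.001]
contact_force: [-2.9, -2.3, 9.6]
grip_width: 0.0005
finger_force: 4.4
```

```bash
python3 -m handwheel '[[[0,0,-0.0015],[0,0,0],0],[[0,0,-0.003],[0,0,0],0],[[0,0,-0.0045],[0,0,0],0],[[0,0,-0.006],[0,0,0],0],[[0,0,-0.007],[0,0,0],0]]' |grep -E 'pos|cont'
python3 -m handwheel '[[[0,0,-0.0005],[0,0,0],0],[[0,0,-0.001],[0,0,0],0]]' |grep -E 'pos|cont'
```

```text
tool_pos: [0.607, -0.0583, 0.2537]
contact_force: [-3.7, -1.3, 8.9]
tool_pos: [0.607, -0.0583, 0.2528]
contact_force: [-3.0, -2.2, 8.2]
```

```bash
python3 -m handwheel '[[[0,0,-0.0005],[0,0,0],0],[[0,0,-0.001],[0,0,0],0]]' |grep -E 'pos|cont'
```

```text
tool_pos: [0.607, -0.0583, 0.2518]
contact_force: [-3.7, -2.3, 8.6]
```

```bash
python3 -m handwheel '[[[0,0,-0.0005],[0,0,0],0],[[0,0,-0.001],[0,0,0],0]]' |grep -E 'pos|cont'
```

```text
tool_pos: [0.607, -0.0583, 0.2508]
contact_force: [-4.3, -1.6, 8.4]
```

```bash
python3 -m handwheel '[[[0,0,-0.0005],[0,0,0],0],[[0,0,-0.001],[0,0,0],0]]' |grep -E 'pos|cont'
```

```text
tool_pos: [0.607, -0.0583, 0.2498]
contact_force: [-4.5, -3.0, 8.6]
```

```bash
python3 -m handwheel '[[[0,0,-0.0005],[0,0,0],0]]' |grep -E 'pos|cont'
```

```text
tool_pos: [0.607, -0.0583, 0.2493]
contact_force: [-4.3, -1.3, 8.9]
```

```bash
python3 -m handwheel '[[[0,0,-0.0005],[0,0,0],0]]' |grep -E 'pos|cont'
```

```text
tool_pos: [0.607, -0.0583, 0.2488]
contact_force: [-3.7, -2.4, 9.6]
```

```bash
for i in 1 2; do python3 -m handwheel '[[[0,0,-0.0005],[0,0,0],0]]' |grep -E 'pos|cont'; done
```

```text
tool_pos: [0.607, -0.0583, 0.2483]
contact_force: [-4.1, -1.0, 9.2]
tool_pos: [0.607, -0.0583, 0.2478]
contact_force: [-4.1, -1.5, 8.5]
```

```bash
python3 - <<'E'
from h import *
print(ctrl.get_obs()['contact_force'])
E
```

```text
[-4.13256223 -1.51977951  8.52013156]
```

```bash
for i in 1 2; do python3 -m handwheel '[[[0,0,-0.0005],[0,0,0],0]]' |grep -E 'pos|cont'; done
```

```text
tool_pos: [0.607, -0.0583, 0.2473]
contact_force: [-4.3, -0.9, 8.9]
tool_pos: [0.607, -0.0583, 0.2468]
contact_force: [-4.5, -2.2, 7.9]
```

```bash
for i in 1 2; do python3 -m handwheel '[[[0,0,-0.0005],[0,0,0],0]]' |grep -E 'pos|cont'; done
```

```text
tool_pos: [0.607, -0.0583, 0.2463]
contact_force: [-3.1, -1.5, 9.1]
tool_pos: [0.607, -0.0583, 0.2458]
contact_force: [-4.4, -1.8, 8.7]
```

```bash
for i in 1 2; do python3 -m handwheel '[[[0,0,-0.0005],[0,0,0],0]]' |grep -E 'pos|cont'; done
```

```text
tool_pos: [0.607, -0.0583, 0.2453]
contact_force: [-4.6, -1.5, 8.5]
tool_pos: [0.607, -0.0583, 0.2448]
contact_force: [-5.2, -1.5, 8.8]
```

```bash
for i in 1 2; do python3 -m handwheel '[[[0,0,-0.0005],[0,0,0],0]]' |grep -E 'pos|cont'; done
```

```text
tool_pos: [0.607, -0.0583, 0.2443]
contact_force: [-4.0, -2.2, 9.1]
tool_pos: [0.607, -0.0583, 0.2439]
contact_force: [-5.7, -2.0, 10.5]
```

```bash
for i in 1 ; do python3 -m handwheel '[[[0,0,-0.0005],[0,0,0],0]]' |grep -E 'pos|cont'; done
```

```text
tool_pos: [0.607, -0.0583, 0.2435]
contact_force: [-6.1, -1.4, 12.7]
```

```bash
python3 -m handwheel '[[[0,0,-0.0004],[0,0,0],0]]' |grep -E 'pos|cont'; python3 - <<'E'
from h import *
for i in range(4): ctrl.get_image('top'); o=ctrl.get_obs(); print(o['tool_pos'][2].round(5),o['contact_force'].round(1))
E
```

```text
tool_pos: [0.607, -0.0583, 0.2433]
contact_force: [-6.7, -2.3, 13.8]
0.2433 [-5.4 -2.8 12.3]
0.24334 [-6.9 -0.9 11.9]
0.24334 [-5.9 -1.2 11.5]
0.24329 [-5.5 -2.  12.6]
```

```bash
python3 -m handwheel '[[[0,0,-0.0004],[0,0,0],0]]' |grep -E 'pos|cont'; python3 - <<'E'
from h import *
for i in range(3): ctrl.get_image('top'); o=ctrl.get_obs(); print(o['tool_pos'][2].round(5),o['contact_force'].round(1))
E
```

```text
tool_pos: [0.607, -0.0583, 0.2431]
contact_force: [-7.3, -2.8, 14.5]
0.24309 [-6.7 -1.9 13. ]
0.2431 [-6.4 -0.8 12.7]
0.24307 [-6.  -1.6 13.8]
```

Knob force was about 16.7 N of the 17 N aim, and depth past contact is 1.1–1.2 mm. That puts the pad at about 7 N, so I release straight up.

```bash
python3 -m handwheel '[[[0,0,0.002],[0,0,0],0],[[0,0,0.008],[0,0,0],0],[[0,0,0.025],[0,0,0],0],[[0,0,0.05],[0,0,0],0],[[0,-0.03,0.07],[0,0,0],0],[[-0.02,-0.065,0.08],[0,0,0],0],[[-0.04,-0.1,0.08],[0,0,0],0],[[-0.06,-0.13,0.08],[0,0,0],0],[[-0.06,-0.13,0.08],[0,0,0],0]]'
python3 - <<'E'
from h import *
p=shot('scene');c=p['pixels'][180:340,200:420,::-1];cv2.imwrite('pics/sc5.png',cv2.resize(c,None,fx=3.5,fy=3.5))
for n in ['rail_end_stop','rail_end_free','plunger']:print(n,[(np.round(d['xyz'],4),d['conf']) for d in ctrl.spot_point(p,n)[:1]])
E
```

```text
time: 20.68
tool_pos: [0.5444, -0.1921, 0.322]
ee_rot: [0.733, 0.68, -0.0, 0.0]
contact_force: [0.3, -0.5, 0.0]
grip_width: 0.0005
finger_force: 0.0
rail_end_stop [(array([0.6192, 0.0519, 0.0544]), 0.65)]
rail_end_free [(array([ 0.6007, -0.168 ,  0.0555]), 0.95)]
plunger [(array([ 0.7298, -0.0611, -0.0016]), 0.75)]
```

View pics/sc5.png

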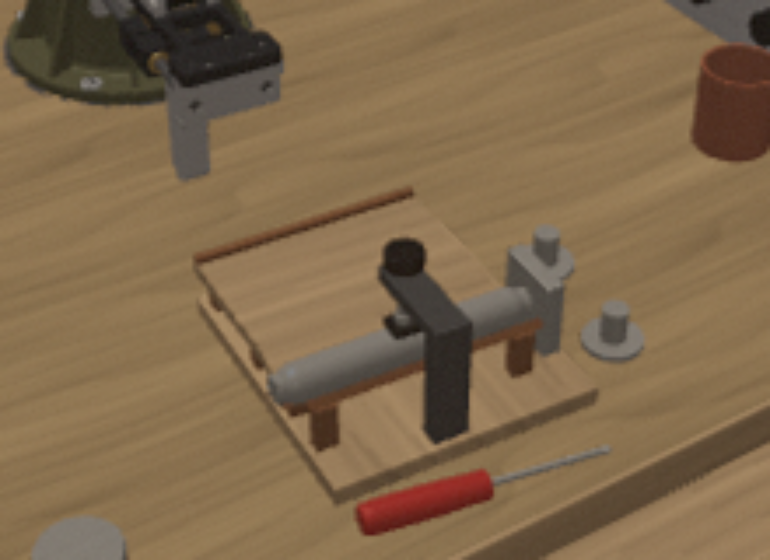

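The pad sits on the rail and the knob is down at crop (404,257). The rail end is against the stop at (525,300), the bystanders are in place, and the arm is clear.

```bash
python3 -c "from plant import ctrl; print(ctrl.close_job())"
```

```text
the job is handed in; nothing more can be done
None
```

I rolled the rail over the hump into the vee, slid it against the end stop (about 10 N measured at contact), pressed the clamp pad to an estimated 7 N (inferred from the knob force and travel), cleared the arm, and handed the job in at about 21 s on the robot's clock.

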